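Fetch the tall bottle from the bifold cupboard and stand it on the balance

ROBOT

A 7-joint arm with a two-finger parallel gripper is mounted at the origin on the work surface. World frame = base frame: x ahead of the robot, y to its left, z up, the work surface at z = 0. Lengths are in m, angles in rad, forces in N, time in s.
With the tool pointing down it reaches from about 0.425 to 0.925 m from the base axis. Payload 6.8 kg.
Tool frame: the origin (TCP) lies on the centre line of the jaws, within the pads' length; the fingertips stand 8 mm ahead of it and the grasp point (between the pads) lies 11 mm behind it (bot.tips_ahead is the distance from the TCP to the fingertips, in m); z points along the fingers, y is the line along which they close (so a half turn about z gives the same grasp; the last joint's range is limited). The gripper opens to 85 mm and grips with 20 to 120 N. Pads are 22 mm wide; open, the fingers measure 114 mm over their backs; the gripper's body (76 mm by 85 mm) begins 54 mm behind the grasp point. The pads swing forward as they close: fully open they stand 13 mm farther back than shut.
Start: joints at [-1.387, 0.477, 0.022, 1.555, -0.011, 1.109, -0.083], TCP at [0.194, 0.646, 0.239] pointing down, gripper open.
Joint ranges: [-2.96, 2.96], [-0.34, 2.1], [-1.41, 1.46], [0.24, 2.44], [-1.37, 4.51], [0.17, 1.92], [-2.96, 2.96]. Speed limits (rad/s): [2.39, 2.39, 3.14, 3.14, 3.14, 3.14, 3.14].

INTERFACE

Orientations are given as a unit quaternion [w, x, y, z].
In Python, from station import bot gives the robot as it stands.
- The arm moves only by the tool send_rows, never from a script. Its argument "deltas" is text: rows parted by semicolons, each of 4 numbers parted by spaces: the shift along the tool's x, y, z in m, then the turn about the tool's z in degrees. In form: x y z spin; .... A call has 1 to 5 rows; each row is the pose to reach, as a shift and turn from the pose commanded when the call began, along the tool's axes at that moment; what a row does not reach only later rows make up. A row lasts 1/10 s, in which the tool goes at most 50 mm and 8.59 degrees, less where a joint would pass 70% of its speed; a pose out of reach is approached as far as the arm can. A call with a gripper value outside its range is refused whole. "claw" is the opening, from 0 (shut) to 1 (fully open), set as the call begins (left out, the last holds). The fingers move at their own pace and stop on an object; "force" is the grip in N (left out, the last holds). Time passes only in rows, so rows that repeat a pose let the fingers close. It gives the time, the measured TCP pose, the force, the opening and the grip force at its end, in the units of the state.
- bot.get_obs(): the state, without advancing time (a new reading comes with each control period).
- bot.read_camera(name): name is "scene" or "top"; returns a dict with "img" (420x560x3 uint8, red, green, blue), "depth" (420x560 float32, m along the optical axis (not along the pixel's ray), 0 where there is no reading), "fx", "fy", "cx", "cy" (pixels), "dist_coeffs" ([k1, k2, p1, p2, k3] as OpenCV has them; the pictures are not rectified), "camera_from_world" (4x4, takes a point from world to camera coordinates). Camera axes: x right, y up, looking along -z (the intrinsics and any distortion apply to the point x, -y, -z); pixel columns grow to the right and rows downward; lengths in m; the calibration is good to about 2 mm. A picture is of the moment at which its call begins.
- bot.hand_in(): hands the job in; it is judged then, once.
Trained networks look in a picture, given as the dict that the camera call returned (one of the last four; its "shot" number tells which), for a name from the list of things; names that differ only in an ending like _2 or _b are one class to them, and where a whole thing is asked for, a point or a joint stands for the part that bears it (a point fixed in the world has none). Each returns a list of dicts, best first, with "confidence" (0 to 1); they miss things now and then, are a little off and sometimes report something else, mostly with a low value. They report only what shows in the picture. A call takes as long as a camera call.
- bot.masks_of(picture, query): "mask" (420x560 bool, what is visible of it).
- bot.landmark_of(picture, query): "xyz" ([x, y, z] in m, in world coordinates, good to about 4 mm: a listed point, or the origin of a listed thing).
The state is a dict: "t": time; "q": joint angles; "joint_vel": joint speeds; "joint_torque": joint torques, N m; "eef_pos": TCP position; "tool_rot": TCP orientation; "contact_force": force on the tool from outside, world axes, zero at the start; "torque": the same for the moment, N m; "gripper_width": opening from 0.0 (shut) to 1.0 (fully open); "grasp_force": force on a finger pad.
Only numpy, scipy, OpenCV 4.12 (cv2) and the standard library are available. Lean on these libraries where they do the work, as an engineer would, in place of code of your own. Each camera call takes 0.05 s, during which the arm holds its last target. There are 200 camera calls.

TASK

Pull the cupboard's bifold door by its handle until both panels are folded right back, then reach in under the wire top and take out the tall bottle. Set it down gently and upright in the middle of the balance pan and let go, leaving the door folded open and everything else where it stands.

Things in the scene. Friction and masses are not known exactly. Their poses are not given: they have to be found in the camera images.
- cabinet: grey bench cupboard, 200 deep (x) x 410 wide (y) x 340 high, fixed. Origin: on the bench, middle of the front edge; x points into it, y to its left, z up. Floor 15 thick, side walls 12. Its top and back are steel wires (top ones 42 apart, along x): the contents are seen but not reached from above. Two white bifold door panels close the front, in the plane x = 10
- head_rail (a point): middle of the underside of the aluminium rail (22 deep, 20 high) across the top of the front, 320 above the bench: with the door folded the opening is clear from 15 to 320 high
- free_edge (a point): middle of the outer edge of panel B, 167 above the bench. Each panel is 190 wide, 14 thick, from 18 to 317 high. A is hinged on the left side wall, B on A's other edge; B's outer edge stays on the track under the rail and slides to the left as the door folds, which opens the right part of the front (about 280 wide when fully folded)
- door_hinge (a point): point on the fixed upright hinge axis of panel A: at x = 10, y = 190, z = 283 mm in the cabinet's frame
- panel_a (a joint): fold angle of panel A from the closed plane, rad: 0 shut, stop at 1.36. Seen from above A turns clockwise about its hinge: its fold edge swings out towards the cupboard's -x. Panel B is coupled and follows. Starts at 0 to 0.08. Needs about 2 to 4 N at the handle and stays where it is left
- door_handle: dark steel upright round bar, 12 in diameter, 64 long, on panel A near the fold edge. Origin: middle of the bar, bar along z. It is 160 along the panel from the hinge axis, 50 out from the panel's middle plane, 283 above the bench; 37 free between bar and panel. Two posts join it to the panel, 28 above and below its middle. It can be pinched across the panel's width from above or tilted
- bottle: the tall white plastic bottle with a white cap, plain cylinder 52 in diameter, 120 high, 0.14 to 0.28 kg; origin: centre of its underside, z up its axis. It stands on the cupboard floor 48 to 62 mm behind the front edge, 10 to 115 mm right of its middle
- jar: squat white jar 60 in diameter, 70 high, standing beside the bottle (either side), centres 80 mm or more apart; origin: centre of its underside. Leave alone
- jar_left: squat white jar 58 in diameter, 82 high, in the left end of the cupboard; origin: centre of its underside. Leave alone
- balance: white laboratory balance, 210 deep x 170 wide, housing top at 61 mm; fixed; origin on the bench under its middle, display towards its -x
- pan (a point): centre of the top face of the balance's round steel pan, 116 in diameter, top face 72 mm above the bench; rigid
- beaker: glass beaker 72 in diameter, 90 high, on the open bench near the robot; origin: centre of its underside. Leave alone
- dish: flat clear dish 84 in diameter, 16 high, on the bench before the cupboard; origin: centre of its underside. Leave alone
- measuring_cylinder: glass measuring cylinder, 34 in diameter on a foot of 72, 200 high, left of the cupboard; origin: centre of its underside. Leave alone
- spray_bottle: blue bottle 66 in diameter, 170 high, right of the cupboard; origin: centre of its underside. Leave alone
- syringe: blue syringe lying on the bench at the left, 122 long, 22 wide, 16 high; origin: under its barrel. Leave alone

How it is judged:
On the way, in this order (a step that is already met when the one before it is completed fails the run):
1. the door is being drawn by its handle, a quarter folded (value of joint panel_a above 0.3 rad and contact force between the fingers and door_handle above 0.3 N), for 0.05 s.
2. the door is folded right back, with the bottle still standing in the cupboard (value of joint panel_a above 1.1 rad and x of bottle in the frame of cabinet above 0.03 m and angle between bottle's own z axis and vertical below 0.2 rad), for 0.2 s.
3. the bottle is out of the cupboard (x of bottle in the frame of cabinet below -0.03 m), for 0.1 s.
At the end, for the whole second after the job is handed in: The tall bottle stands upright (within 0.1 rad) and still on the balance pan, its centre within 30 mm of the pan's centre, released, and panel A is still folded at least 1.05 rad (horizontal distance between bottle and pan below 0.03 m and z of bottle in the frame of pan between -0.006 and 0.006 m and angle between bottle's own z axis and vertical below 0.1 rad and linear speed of bottle below 0.02 m/s and value of joint panel_a above 1.05 rad); the robot touches nothing.
It fails at once if the bottle is let go more than 12 mm above the pan (z of bottle in the frame of pan above 0.012 m and horizontal distance between bottle and pan below 0.09 m and contact force between the fingers and bottle below 0.1 N and linear speed of bottle above 0.15 m/s).
It fails at once if a jar in the cupboard is moved more than 30 mm or tipped (distance of any of jar, jar_left from where it was at the start of the episode above 0.03 m or angle between any of jar, jar_left's own z axis and vertical above 0.4 rad).
It fails at once if a thing on the bench is moved more than 40 mm or knocked over (distance of any of beaker, dish, measuring_cylinder, spray_bottle, syringe from where it was at the start of the episode above 0.04 m or angle between any of beaker, measuring_cylinder, spray_bottle's own z axis and vertical above 0.5 rad).
It also fails if it takes over 58 s, if anything falls off the work surface, if the arm or the gripper's body presses on something with over 40 N, if the wrist force passes 120 N, or if a joint passes its speed limit or range.

## Working session

There is one attempt and no reset: what is moved stays moved. The work goes in short steps, Python scripts to look and compute and a tool call to move; the robot and the scene stay as the last step left them, time stands still between calls to the robot, and variables do not carry over. Pictures are saved under pics/ and viewed, at most 10 in all, crops included, and the job is handed in when it is done.

Besides the shell and the picture viewer there is one more tool, called after "Call:" by a JSON object that holds its "api" and its "payload". send_rows: Moves the arm, as the interface text tells. Its arguments: {"type":"object","properties":{"deltas":{"type":"string"},"claw":{"type":"number"},"force":{"type":"number"}},"required":["deltas"]}

```bash
ls; mkdir -p pics
cat > look.py <<'E'
from station import bot
import cv2,numpy as np
o=bot.get_obs(); print({k:np.round(v,3).tolist() for k,v in o.items()}); print(bot.tips_ahead)
names=["cabinet","head_rail","free_edge","door_hinge","door_handle","bottle","jar","jar_left","balance","pan","beaker","dish","measuring_cylinder","spray_bottle","syringe"]
for c in ["scene","top"]:
    p=bot.read_camera(c); cv2.imwrite(f"pics/{c}0.png",p["img"][:,:,::-1])
    for n in names:
        r=bot.landmark_of(p,n)
        print(c,n,[(np.round(d["xyz"],3).tolist(),round(d["confidence"],2)) for d in r[:2]])
E
python3 look.py
```

```text
pics
{'t': 0.0, 'q': [-1.387, 0.478, 0.022, 1.556, -0.011, 1.109, -0.083], 'joint_vel': [0.001, -0.0, -0.0, -0.001, -0.001, 0.002, 0.0], 'joint_torque': [-0.001, -59.648, 1.608, -28.119, 0.012, 0.01, -0.0], 'eef_pos': [0.194, 0.646, 0.238], 'tool_rot': [-0.0, 0.145, 0.989, -0.001], 'contact_force': [-0.377, -1.01, -0.258], 'torque': [0.02, -0.003, 0.013], 'grasp_force': 0.0, 'gripper_width': 0.998}
0.008
scene cabinet [([0.593, 0.071, 0.003], 0.91)]
scene head_rail [([0.61, 0.071, 0.323], 0.71)]
scene free_edge [([0.608, -0.12, 0.169], 0.62)]
scene door_hinge [([0.603, 0.263, 0.284], 0.85)]
scene door_handle [([0.552, 0.097, 0.281], 0.48)]
scene bottle [([0.655, 0.053, 0.013], 0.72)]
scene jar [([0.654, -0.042, 0.014], 0.85)]
scene jar_left [([0.607, -0.12, 0.167], 0.22)]
scene balance [([0.389, -0.316, -0.001], 0.96)]
scene pan [([0.413, -0.31, 0.072], 0.87)]
scene beaker [([0.416, -0.026, 0.006], 0.85)]
scene dish [([0.468, -0.124, -0.0], 0.68), ([0.606, 0.071, 0.321], 0.54)]
scene measuring_cylinder [([0.629, 0.44, -0.003], 0.56)]
scene spray_bottle [([0.65, -0.399, -0.004], 0.65)
[... 158 characters left out ...]
2, -0.124, 0.168], 0.72), ([0.625, 0.436, -0.003], 0.49)]
top door_hinge [([0.605, 0.259, 0.278], 0.95), ([0.419, -0.022, 0.004], 0.45)]
top door_handle [([0.554, 0.097, 0.282], 0.66)]
top bottle [([0.626, 0.439, -0.002], 0.63), ([0.651, 0.054, 0.012], 0.55)]
top jar [([0.462, -0.126, -0.006], 0.2)]
top jar_left [([0.711, 0.194, 0.019], 0.54)]
top balance [([0.394, -0.322, 0.001], 0.97)]
top pan [([0.42, -0.314, 0.069], 0.85)]
top beaker [([0.418, -0.022, 0.004], 0.82)]
top dish [([0.465, -0.122, -0.008], 0.86), ([0.651, -0.396, -0.003], 0.44)]
top measuring_cylinder [([0.628, 0.437, -0.001], 0.58)]
top spray_bottle [([0.647, -0.399, -0.001], 0.66)]
top syringe [([0.351, 0.41, 0.003], 0.65)]
```

View pics/scene0.png

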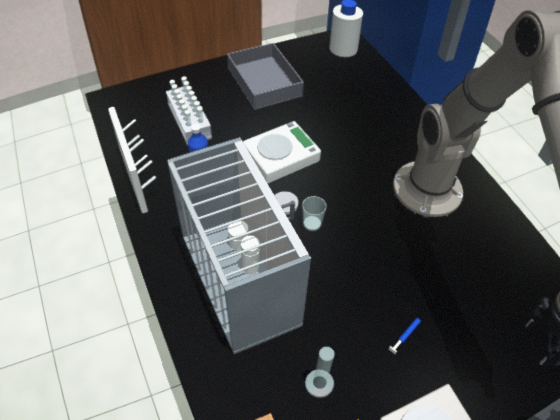

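View pics/top0.png

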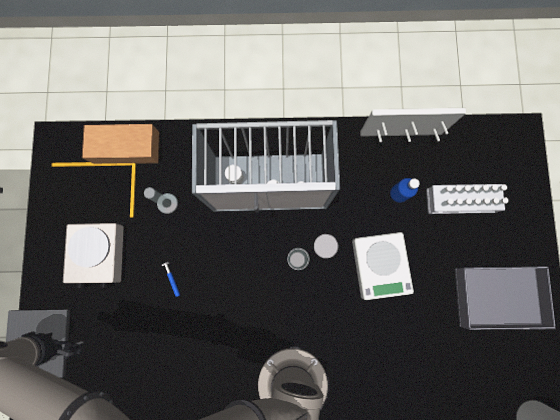

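The scene camera looks from behind the cupboard: handle at about px (290,205), bottle at (249,250), jar at (237,235). In the top view the pan is at (383,258), the dish at (326,246) and the beaker at (298,259). A vertical tool cannot get under the rail, so I'm checking what the arm does with a target past its reach, in free space.

Call:
{"api": "send_rows", "payload": {"deltas": "0 0.05 -0.02 0; 0 0.1 -0.04 0; 0 0.15 -0.06 0; 0 0.2 -0.06 0; 0 0.25 -0.06 0", "claw": 1}}

```text
t: 2.1
eef_pos: [0.2614, 0.8705, 0.3015]
tool_rot: [0.0, 0.145, 0.989, 0.002]
contact_force: [1.4, 1.6, 0.7]
gripper_width: 0.998
grasp_force: 0.0
```

Call:
{"api": "send_rows", "payload": {"deltas": "0 0.05 0 0; 0 0.1 0 0; 0 0.15 0 0; 0 0.2 0 0; 0 0.2 0 0"}}

```text
t: 2.6
eef_pos: [0.3168, 0.9062, 0.2906]
tool_rot: [-0.009, 0.177, 0.984, 0.008]
contact_force: [1.3, -0.4, 0.6]
gripper_width: 1.002
grasp_force: 0.0
```

```bash
python3 -c "
from station import bot
print(bot.get_obs())"
```

```text
{'t': 2.6, 'q': array([-1.39856479,  1.19559611,  1.01222948,  0.29067079, -0.96048973,
        1.77007209,  0.06310292]), 'joint_vel': array([-0.02711904,  0.36050597,  2.19213129, -0.24826148, -2.09827076,
        0.18749845,  0.29453403]), 'joint_torque': array([ -6.21842667, -93.29469681,   1.74501568, -19.59628344,
         2.34524801,  -0.24898156,  -0.40893456]), 'eef_pos': array([0.31677355, 0.90624541, 0.29062379]), 'tool_rot': array([-0.00875003,  0.17702443,  0.98413185,  0.00838385]), 'contact_force': array([ 1.25926828, -0.35909586,  0.58150307]), 'torque': array([-0.04690579, -0.02453942,  0.04788247]), 'grasp_force': 0.0, 'gripper_width': 1.0019903793135345}
```

Call:
{"api": "send_rows", "payload": {"deltas": "0 0 0 0; 0 0 0 0"}}

```text
t: 2.8
eef_pos: [0.316, 0.9063, 0.2909]
tool_rot: [-0.008, 0.177, 0.984, 0.008]
contact_force: [0.3, -0.5, 0.6]
gripper_width: 1.003
grasp_force: 0.0
```

Call:
{"api": "send_rows", "payload": {"deltas": "0 -0.05 0 0; 0 -0.1 0 0; 0 -0.15 0 0; 0 -0.2 0 0; 0 -0.2 0 0"}}

```text
t: 3.3
eef_pos: [0.2407, 0.718, 0.2855]
tool_rot: [-0.011, 0.172, 0.985, 0.005]
contact_force: [0.4, 0.7, 1.0]
gripper_width: 1.001
grasp_force: 0.0
```

```bash
python3 -c "
from station import bot
print(bot.get_obs())"
```

```text
{'t': 3.3, 'q': array([-1.89307639,  0.8426747 ,  1.14283838,  1.32226644, -0.78039264,
        1.43766832,  0.43268375]), 'joint_vel': array([-0.91770493, -0.68047516,  0.36378954,  1.64043096,  0.31972863,
       -0.60226409,  0.45246242]), 'joint_torque': array([  8.35513204, -57.97178507,  19.87054646, -23.78026664,
        -0.29843336,   0.94815843,  -0.46099769]), 'eef_pos': array([0.24068424, 0.7180049 , 0.28551293]), 'tool_rot': array([-0.01131577,  0.17222231,  0.98497798,  0.00546026]), 'contact_force': array([0.39628373, 0.69203979, 0.99767405]), 'torque': array([ 0.04041422, -0.01215251, -0.00577859]), 'grasp_force': 0.0, 'gripper_width': 1.0013973325425758}
```

Pushing past the reach limit tilts the tool slightly, and the tilt stays in the commanded pose. That gives me a ratchet for tilting later. First I'll fit the arm's kinematics.

```bash
cat > fk.py <<'E'
import numpy as np
from scipy.spatial.transform import Rotation as R
from scipy.optimize import least_squares
D=[([-1.387,0.478,0.022,1.556,-0.011,1.109,-0.083],[.194,.646,.2385],[-0.0,.145,.989,-.001]),
([-1.39856479,1.19559611,1.01222948,0.29067079,-0.96048973,1.77007209,0.06310292],[0.31677355,0.90624541,0.29062379],[-0.00875003,0.17702443,0.98413185,0.00838385]),
([-1.89307639,0.8426747,1.14283838,1.32226644,-0.78039264,1.43766832,0.43268375],[0.24068424,0.7180049,0.28551293],[-0.01131577,0.17222231,0.98497798,0.00546026])]
def fk(q,p,s,full=False):
    # p: yaw0,H,L1,L2,L3,e(elbow off),w(wrist off),yaw7 ; s: signs of z-joints
    ry=lambda a:R.from_euler('y',a); rz=lambda a:R.from_euler('z',a)
    T=rz(p[0]+s[0]*q[0]); x=np.array([0,0,p[1]])
    T=T*ry(q[1]); T=T*rz(s[1]*q[2]); el=x+T.apply([p[5],0,p[2]])
    T=T*ry(q[3]); T=T*rz(s[2]*q[4]); w=el+T.apply([-p[5],0,p[3]])
    T=T*ry(q[5]); f=w+T.apply([p[6],0,0]); T=T*rz(s[3]*q[6]+p[7]); t=f+T.apply([0,0,p[4]])
    return (t,T,el,w) if full else (t,T)
def res(p,s):
    r=[]
    for q,x,o in D:
        t,T=fk(q,p,s); G=R.from_quat([o[1],o[2],o[3],o[0]])
        r+=list((t-x)*1)+list((G.inv()*T).as_rotvec()*.3)
    r+=list(np.array(p[5:7])*.02)
    return np.array(r)
def fit():
    best=None
    import itertools
    for s in itertools.product([1,-1],repeat=4):
        for y0 in (0,1.5,3,-1.5):
            for y7 in (0,1.57,3.14,-1.57):
                o=least_squares(res,[y0,.36,.45,.45,.3,0,0,y7],args=(s,))
                if best is None or o.cost<best[0]: best=(o.cost,s,o.x)
    return best
if __name__=="__main__":
    b=fit(); print(b[0],b[1],np.round(b[2],4).tolist()); print(np.round(res(b[2],b[1]),4))
    for q,_,_ in D: print([np.round(v,3) for v in fk(q,b[2],b[1],True)[2:]])
E
python3 fk.py
```

```text
2.099400790684344e-05 (-1, -1, -1, -1) [-0.0897, 3.5185, 0.4636, 0.4439, 3.4978, 0.0163, -0.0475, 1.4811]
[ 0.0002  0.0005  0.0025 -0.0002  0.      0.      0.0004 -0.001   0.0025
 -0.0005 -0.0004 -0.     -0.0006  0.0009 -0.005  -0.0006 -0.0002 -0.
  0.0003 -0.0009]
[array([0.062, 0.219, 3.923]), array([0.181, 0.606, 3.739])]
[array([0.126, 0.416, 3.68 ]), array([0.338, 0.791, 3.789])]
[array([-0.066,  0.344,  3.822]), array([0.27 , 0.631, 3.777])]
```

```bash
cat > plan.py <<'E'
import numpy as np,sys
from scipy.spatial.transform import Rotation as R
from station import bot
def plan(way,step=.048,maxspin=8,start=None):
    """way: list of (x,y,z,spin_rel_deg cumulative from the start pose). prints calls in tool axes"""
    o=bot.get_obs(); w=o["tool_rot"]; T=R.from_quat([w[1],w[2],w[3],w[0]]); p=np.array(o["eef_pos"])
    print("at",np.round(p,4),"toolx",np.round(T.apply([1,0,0]),3),"tooly",np.round(T.apply([0,1,0]),3),"toolz",np.round(T.apply([0,0,1]),3),"q",np.round(o["q"],2))
    rows=[];c=p;s=0.
    for x in way:
        x=np.array(x,float); n=int(max(1,np.ceil(np.linalg.norm(x[:3]-c)/step),np.ceil(abs(x[3]-s)/maxspin)))
        rows+= [np.r_[c+(x[:3]-c)*k/n, s+(x[3]-s)*k/n] for k in range(1,n+1)]; c=x[:3];s=x[3]
    c=p;s=0.
    for i in range(0,len(rows),5):
        B=T*R.from_euler('z',s,degrees=True); out=[]
        for r in rows[i:i+5]:
            d=np.round(B.inv().apply(r[:3]-c),3)+0.; out.append("%g %g %g %g"%(*d,round(r[3]-s)))
        l=rows[min(i+4,len(rows)-1)]
        c=c+B.apply(d); s=s+round(l[3]-s); print("; ".join(out))
E
python3 - <<'E'
from plan import *
plan([(.26,.69,.44,-8),(.5535,.097,.44,-21),(.5535,.097,.33,-21)])
E
```

```text
at [0.2407 0.718  0.2855] toolx [-0.94   0.339  0.024] tooly [0.339 0.941 0.007] toolz [-0.02   0.015 -1.   ] q [-1.89  0.84  1.14  1.32 -0.78  1.44  0.43]
-0.006 -0.005 -0.039 -2; -0.012 -0.009 -0.078 -4; -0.018 -0.014 -0.116 -6; -0.024 -0.019 -0.155 -8; -0.058 -0.051 -0.156 -9
-0.028 -0.038 -0.001 -1; -0.057 -0.076 -0.002 -2; -0.086 -0.113 -0.003 -3; -0.114 -0.151 -0.004 -4; -0.143 -0.189 -0.006 -5
-0.025 -0.04 -0.001 0; -0.05 -0.08 -0.002 -1; -0.075 -0.12 -0.003 -2; -0.1 -0.16 -0.004 -3; -0.125 -0.2 -0.005 -4
-0.023 -0.041 -0.001 -1; -0.045 -0.083 -0.002 -2; -0.067 -0.125 -0.003 -3; -0.068 -0.125 0.034 -3; -0.069 -0.126 0.07 -3
-0.001 0 0.037 0
```

Call:
{"api": "send_rows", "payload": {"deltas": "-0.006 -0.005 -0.039 -2; -0.012 -0.009 -0.078 -4; -0.018 -0.014 -0.116 -6; -0.024 -0.019 -0.155 -8; -0.058 -0.051 -0.156 -9"}}

```text
t: 3.8
eef_pos: [0.2801, 0.6543, 0.4462]
tool_rot: [-0.008, 0.089, 0.996, 0.011]
contact_force: [-0.4, 1.0, 0.4]
gripper_width: 1.0
grasp_force: 0.0
```

Call:
{"api": "send_rows", "payload": {"deltas": "-0.028 -0.038 -0.001 -1; -0.057 -0.076 -0.002 -2; -0.086 -0.113 -0.003 -3; -0.114 -0.151 -0.004 -4; -0.143 -0.189 -0.006 -5"}}

```text
t: 4.3
eef_pos: [0.3858, 0.4354, 0.4409]
tool_rot: [-0.009, 0.05, 0.999, 0.007]
contact_force: [-0.2, 0.1, 0.7]
gripper_width: 0.997
grasp_force: 0.0
```

Call:
{"api": "send_rows", "payload": {"deltas": "-0.025 -0.04 -0.001 0; -0.05 -0.08 -0.002 -1; -0.075 -0.12 -0.003 -2; -0.1 -0.16 -0.004 -3; -0.125 -0.2 -0.005 -4"}}

```text
t: 4.8
eef_pos: [0.4891, 0.2238, 0.4409]
tool_rot: [-0.009, 0.014, 1.0, 0.009]
contact_force: [0.3, -0.3, 1.0]
gripper_width: 1.003
grasp_force: 0.0
```

Call:
{"api": "send_rows", "payload": {"deltas": "-0.023 -0.041 -0.001 -1; -0.045 -0.083 -0.002 -2; -0.067 -0.125 -0.003 -3; -0.067 -0.125 -0.003 -3"}}

```text
t: 5.2
eef_pos: [0.5527, 0.0879, 0.4411]
tool_rot: [-0.008, -0.004, 1.0, 0.008]
contact_force: [0.3, -0.3, 0.7]
gripper_width: 1.001
grasp_force: 0.0
```

Run:
```python
from plan import *
plan([(.5535,.097,.40,0),(.5535,.097,.285,0)])
p=bot.read_camera("top"); print([(np.round(d["xyz"],4),d["confidence"]) for d in bot.landmark_of(p,"door_handle")[:2]])
```

```text
at [0.5527 0.0879 0.4411] toolx [-1.    -0.007  0.016] tooly [-0.007  1.     0.017] toolz [-0.016  0.017 -1.   ] q [-1.19  0.31  1.23  1.58 -0.31  1.48  1.64]
-0.001 0.008 0.041 0; -0.002 0.008 0.08 0; -0.003 0.007 0.118 0; -0.003 0.007 0.156 0
[]
```

Call:
{"api": "send_rows", "payload": {"deltas": "0 0.008 0.041 0; -0.002 0.008 0.08 0; -0.003 0.007 0.12 0; -0.003 0.007 0.156 0; -0.003 0.007 0.156 0"}}

```text
t: 5.8
eef_pos: [0.5486, 0.11, 0.2807]
tool_rot: [-0.013, -0.011, 1.0, 0.009]
contact_force: [0.4, 0.6, 1.1]
gripper_width: 1.001
grasp_force: 0.0
```

Call:
{"api": "send_rows", "payload": {"deltas": "0 0 0 0; 0 0 0 0; 0 0 0 0; 0 0 0 0; 0 0 0 0", "claw": 0, "force": 40}}

```text
t: 6.3
eef_pos: [0.5532, 0.1009, 0.2869]
tool_rot: [-0.007, -0.005, 1.0, 0.007]
contact_force: [-3.8, -22.8, 6.2]
gripper_width: 0.145
grasp_force: 10.6
```

Call:
{"api": "send_rows", "payload": {"deltas": "0 0 0 0; 0 0 0 0; 0 0 0 0"}}

```text
t: 6.6
eef_pos: [0.5532, 0.1003, 0.287]
tool_rot: [-0.007, -0.004, 1.0, 0.008]
contact_force: [-3.1, -10.3, 8.0]
gripper_width: 0.131
grasp_force: 39.2
```

Run:
```python
from plan import *
p=np.array(bot.get_obs()["eef_pos"]); h=np.array([.6025,.261]); rel=p[:2]-h; print(np.linalg.norm(rel))
w=[]
for k in range(1,16):
    a=-1.3*k/15; c,s=np.cos(a),np.sin(a)
    w.append((*(h+[c*rel[0]-s*rel[1],s*rel[0]+c*rel[1]]),p[2],-np.degrees(a)))
plan(w)
```

```text
0.16805168485872637
at [0.5532 0.1003 0.287 ] toolx [-1.    -0.007  0.014] tooly [-0.007  1.     0.016] toolz [-0.014  0.015 -1.   ] q [-1.12  0.43  1.13  1.81 -0.44  1.19  1.74]
0.014 0.005 0 5; 0.027 0.011 0.001 10; 0.04 0.018 0.001 15; 0.051 0.027 0.001 20; 0.063 0.036 0.001 25
0.013 0.005 0.001 5; 0.027 0.011 0.001 10; 0.039 0.018 0.001 15; 0.051 0.027 0.002 20; 0.062 0.036 0.002 25
0.014 0.005 0 5; 0.027 0.011 0 10; 0.04 0.018 0.001 15; 0.052 0.026 0.001 20; 0.063 0.035 0.001 24
```

Call:
{"api": "send_rows", "payload": {"deltas": "0.014 0.005 0 5; 0.027 0.011 0.001 10; 0.04 0.018 0.001 15; 0.051 0.027 0.001 20; 0.063 0.036 0.001 25"}}

```text
t: 7.1
eef_pos: [0.4898, 0.1379, 0.2871]
tool_rot: [-0.008, 0.214, 0.977, 0.007]
contact_force: [4.0, -3.0, -4.0]
gripper_width: 0.126
grasp_force: 39.8
```

Call:
{"api": "send_rows", "payload": {"deltas": "0.013 0.005 0.001 5; 0.027 0.011 0.001 10; 0.039 0.018 0.001 15; 0.051 0.027 0.002 20; 0.062 0.036 0.002 25"}}

```text
t: 7.6
eef_pos: [0.4489, 0.198, 0.2871]
tool_rot: [-0.009, 0.42, 0.908, 0.006]
contact_force: [6.9, -2.0, -4.6]
gripper_width: 0.131
grasp_force: 39.3
```

Call:
{"api": "send_rows", "payload": {"deltas": "0.014 0.005 0 5; 0.027 0.011 0 10; 0.04 0.018 0.001 15; 0.052 0.026 0.001 20; 0.063 0.035 0.001 24"}}

```text
t: 8.1
eef_pos: [0.437, 0.2683, 0.2872]
tool_rot: [-0.007, 0.599, 0.8, 0.006]
contact_force: [21.0, -5.4, -18.8]
gripper_width: 0.125
grasp_force: 38.9
```

Run:
```python
from plan import *
plan([])
p=bot.read_camera("top"); print([(np.round(d["xyz"],4),d["confidence"]) for d in bot.landmark_of(p,"free_edge")[:2]])
import cv2; cv2.imwrite("pics/t1.png",p["img"][:,:,::-1])
```

```text
at [0.437  0.2683 0.2872] toolx [-0.281  0.959  0.019] tooly [0.96  0.282 0.001] toolz [-0.005  0.019 -1.   ] q [-1.72  0.48  1.44  1.94 -0.54  1.19  0.21]
[(array([0.6054, 0.1572, 0.1677]), 0.89)]
```

View pics/t1.png

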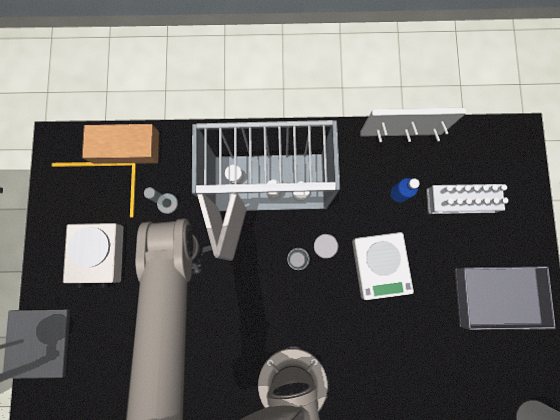

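The picture shows panel A folded back at about px (205,225), with B's free edge at (233,200) and the fold edge at (225,257). That works out to a ≈ 1.29 rad. Next I'll release, rise and swing to clear space above.

Call:
{"api": "send_rows", "payload": {"deltas": "0 0 0 0; 0 0 0 0; 0 0 0 0; 0 0 0 0", "claw": 0.6}}

```text
t: 8.6
eef_pos: [0.4332, 0.2696, 0.2869]
tool_rot: [-0.012, 0.597, 0.802, 0.004]
contact_force: [-0.1, -0.4, 0.3]
gripper_width: 0.598
grasp_force: 0.0
```

Call:
{"api": "send_rows", "payload": {"deltas": "0 0 -0.03 0; 0 0 -0.07 0; 0 0 -0.11 0; 0 0 -0.15 0; 0 0 -0.2 0"}}

```text
t: 9.1
eef_pos: [0.4358, 0.2646, 0.4876]
tool_rot: [-0.013, 0.597, 0.802, 0.003]
contact_force: [0.7, 1.5, 0.8]
gripper_width: 0.598
grasp_force: 0.0
```

Run:
```python
from plan import *
plan([(.55,-.02,.5,-74)])
```

```text
at [0.4358 0.2646 0.4876] toolx [-0.286  0.958  0.025] tooly [ 0.958  0.286 -0.01 ] toolz [-0.017  0.021 -1.   ] q [-1.91  0.11  1.42  1.6  -0.13  1.53 -0.2 ]
-0.03 0.003 -0.002 -7; -0.061 0.006 -0.004 -15; -0.091 0.008 -0.006 -22; -0.122 0.011 -0.008 -30; -0.152 0.014 -0.01 -37
-0.026 -0.017 -0.002 -7; -0.052 -0.033 -0.004 -15; -0.078 -0.049 -0.006 -22; -0.104 -0.065 -0.008 -30; -0.13 -0.081 -0.01 -37
```

Call:
{"api": "send_rows", "payload": {"deltas": "-0.03 0.003 -0.002 -7; -0.061 0.006 -0.004 -15; -0.091 0.008 -0.006 -22; -0.122 0.011 -0.008 -30; -0.152 0.014 -0.01 -37"}}

```text
t: 9.6
eef_pos: [0.4935, 0.1226, 0.4932]
tool_rot: [-0.011, 0.309, 0.951, 0.008]
contact_force: [-0.4, -1.1, -0.3]
gripper_width: 0.598
grasp_force: 0.0
```

Call:
{"api": "send_rows", "payload": {"deltas": "-0.026 -0.017 -0.002 -7; -0.052 -0.033 -0.004 -15; -0.078 -0.049 -0.006 -22; -0.104 -0.065 -0.008 -30; -0.13 -0.081 -0.01 -37"}}

```text
t: 10.1
eef_pos: [0.5505, -0.02, 0.4992]
tool_rot: [-0.007, -0.009, 1.0, 0.011]
contact_force: [0.2, 1.5, 0.8]
gripper_width: 0.6
grasp_force: 0.0
```

Call:
{"api": "send_rows", "payload": {"deltas": "-0.05 0 0 0; -0.1 0 0 0; -0.15 0 0 0; -0.2 0 0 0; -0.25 0 0 0"}}

```text
t: 10.6
eef_pos: [0.802, -0.0149, 0.4947]
tool_rot: [-0.008, -0.007, 1.0, 0.011]
contact_force: [1.8, 2.0, 2.5]
gripper_width: 0.599
grasp_force: 0.0
```

Call:
{"api": "send_rows", "payload": {"deltas": "-0.05 0 0 0; -0.1 0 0 0; -0.15 0 0 0; -0.2 0 0 0; -0.25 0 0 0"}}

```text
t: 11.1
eef_pos: [0.8961, -0.0051, 0.4381]
tool_rot: [0.004, -0.004, 1.0, 0.019]
contact_force: [0.6, -1.5, -3.7]
gripper_width: 0.603
grasp_force: 0.0
```

Run:
```python
from plan import *
plan([])
```

```text
at [ 0.8961 -0.0051  0.4381] toolx [-1.    -0.009 -0.008] tooly [-0.009  0.999  0.037] toolz [ 0.007  0.037 -0.999] q [-0.11  1.    0.5   0.25 -0.49  1.91  1.58]
```

Call:
{"api": "send_rows", "payload": {"deltas": "-0.05 0 -0.02 0; -0.1 0 -0.04 0; -0.15 0 -0.06 0; -0.2 0 -0.08 0; -0.25 0 -0.1 0"}}

```text
t: 11.6
eef_pos: [0.9138, -0.0054, 0.4424]
tool_rot: [0.032, -0.004, 0.999, 0.01]
contact_force: [0.4, -0.2, -0.3]
gripper_width: 0.597
grasp_force: 0.0
```

Call:
{"api": "send_rows", "payload": {"deltas": "-0.05 0 -0.02 0; -0.1 0 -0.04 0; -0.15 0 -0.06 0; -0.2 0 -0.08 0; -0.25 0 -0.1 0"}}

```text
t: 12.1
eef_pos: [0.9213, -0.0032, 0.4485]
tool_rot: [0.048, -0.005, 0.999, 0.012]
contact_force: [-0.3, 0.5, 0.0]
gripper_width: 0.601
grasp_force: 0.0
```

Call:
{"api": "send_rows", "payload": {"deltas": "0 0 -0.05 0; 0 0 -0.1 0; 0 0 -0.15 0; 0 0 -0.2 0; 0 0 -0.25 0"}}

```text
t: 12.6
eef_pos: [0.8998, -0.0067, 0.5428]
tool_rot: [0.1, -0.004, 0.995, 0.017]
contact_force: [0.2, 0.4, -0.8]
gripper_width: 0.602
grasp_force: 0.0
```

Run:
```python
from plan import *
plan([])
```

```text
at [ 0.8998 -0.0067  0.5428] toolx [-0.98  -0.005 -0.199] tooly [-0.011  0.999  0.033] toolz [ 0.199  0.034 -0.979] q [-0.16  0.98  1.45  0.24 -1.37  1.92  1.68]
```

Pushing upward at the limit tilts the tool quickly: it is now at 11.5° towards +x. I'll keep going.

Call:
{"api": "send_rows", "payload": {"deltas": "0 0 -0.05 0; 0 0 -0.1 0; 0 0 -0.15 0; 0 0 -0.2 0; 0 0 -0.25 0"}}

```text
t: 13.1
eef_pos: [0.8694, -0.0123, 0.6321]
tool_rot: [0.15, -0.004, 0.988, 0.024]
contact_force: [0.0, 0.1, -0.5]
gripper_width: 0.603
grasp_force: 0.0
```

Call:
{"api": "send_rows", "payload": {"deltas": "-0.02 0 -0.05 0; -0.04 0 -0.1 0; -0.06 0 -0.15 0; -0.08 0 -0.2 0; -0.1 0 -0.25 0"}}

```text
t: 13.6
eef_pos: [0.8392, -0.0186, 0.7]
tool_rot: [0.189, -0.004, 0.981, 0.03]
contact_force: [-0.7, -0.5, -0.5]
gripper_width: 0.604
grasp_force: 0.0
```

Run:
```python
from plan import *
plan([])
```

```text
at [ 0.8392 -0.0186  0.7   ] toolx [-0.928  0.004 -0.372] tooly [-0.019  0.998  0.057] toolz [ 0.371  0.06  -0.927] q [-0.15  0.8   1.45  0.24 -1.37  1.92  1.68]
```

Call:
{"api": "send_rows", "payload": {"deltas": "0 0 -0.05 0; 0 0 -0.1 0; 0 0 -0.15 0; 0 0 -0.2 0; 0 0 -0.25 0"}}

```text
t: 14.1
eef_pos: [0.7925, -0.0292, 0.7834]
tool_rot: [0.24, -0.003, 0.97, 0.036]
contact_force: [0.4, 0.2, -0.8]
gripper_width: 0.6
grasp_force: 0.0
```

Call:
{"api": "send_rows", "payload": {"deltas": "0 0 -0.05 0; 0 0 -0.1 0; 0 0 -0.15 0; 0 0 -0.2 0; 0 0 -0.25 0"}}

```text
t: 14.6
eef_pos: [0.7379, -0.0421, 0.8605]
tool_rot: [0.289, -0.003, 0.957, 0.042]
contact_force: [-0.2, 1.0, 0.2]
gripper_width: 0.6
grasp_force: 0.0
```

Call:
{"api": "send_rows", "payload": {"deltas": "-0.02 0 -0.05 0; -0.04 0 -0.1 0; -0.06 0 -0.15 0; -0.08 0 -0.2 0; -0.1 0 -0.25 0"}}

```text
t: 15.1
eef_pos: [0.6898, -0.053, 0.9168]
tool_rot: [0.327, -0.002, 0.944, 0.046]
contact_force: [0.3, -0.6, 0.4]
gripper_width: 0.597
grasp_force: 0.0
```

Run:
```python
from plan import *
plan([])
```

```text
at [ 0.6898 -0.053   0.9168] toolx [-0.786  0.025 -0.617] tooly [-0.034  0.996  0.084] toolz [ 0.617  0.087 -0.782] q [-0.14  0.52  1.45  0.24 -1.37  1.92  1.69]
```

```bash
cat > fk2.py <<'E'
import numpy as np, fk, json
from scipy.optimize import least_squares
from scipy.spatial.transform import Rotation as R
S=(-1,-1,-1,-1)
lo=np.array([-2.96,-.34,-1.41,.24,-1.37,.17,-2.96]); hi=np.array([2.96,2.1,1.46,2.44,4.51,1.92,2.96])
P=None
def ik(pos,T,q0,rw=.3):
    f=lambda q: np.r_[fk.fk(q,P,S)[0]-pos,(T.inv()*fk.fk(q,P,S)[1]).as_rotvec()*rw, (q-q0)*1e-4]
    o=least_squares(f,np.clip(q0,lo+1e-3,hi-1e-3),bounds=(lo,hi)); return o.x,np.round(f(o.x)[:6],4)
E
python3 - <<'E'
from fk2 import *; from station import bot; import fk2
o=bot.get_obs(); fk.D.append((o["q"],o["eef_pos"],o["tool_rot"]))
b=least_squares(fk.res,[-.09,.36,.4636,.444,.34,.016,-.0475,1.481],args=(S,)); fk2.P=b.x
print(b.cost,np.round(b.x,4).tolist()); json.dump(b.x.tolist(),open("P.json","w"))
w=o["tool_rot"];T=R.from_quat([w[1],w[2],w[3],w[0]])*R.from_euler('z',-7.8,degrees=True)
t=T.apply([0,0,1]); print(t,T.apply([0,1,0]))
print("shoulder H; now el,w",[np.round(v,3) for v in fk.fk(o["q"],b.x,S,True)[2:]])
for n,g in [("bot",[.653,.0535,.105]),("botout",[.5,.0535,.14]),("up",[.5,-.1,.3]),("pan",[.417,-.312,.165]),("panup",[.417,-.312,.25])]:
    pos=np.array(g)+t*.011
    for q0 in (o["q"],[-.14,.3,.5,1.6,-.3,1.2,1.5],[-.14,.3,.0,1.6,0,1.2,1.5],[.3,.3,-.5,1.6,0.3,1.2,1.5]):
        q,e=ik(pos,T,np.array(q0)); r=fk.fk(q,b.x,S,True); print(n,np.round(q,2),e,"el",np.round(r[2],2),"w",np.round(r[3],2))
E
```

```text
0.00047270097867629354 [-0.0597, 0.275, 0.5396, 0.4983, 0.2868, -0.0027, 0.0195, 1.5143]
[ 0.61669259  0.08742029 -0.78233493] [-1.40457219e-01  9.90086745e-01 -8.34132600e-05]
shoulder H; now el,w [array([0.265, 0.023, 0.745]), array([ 0.526, -0.076,  1.157])]
bot [-0.26  0.46  0.22  2.08 -1.37  0.17  2.95] [ 0.0058 -0.0003  0.0122 -0.0029  0.0303  0.    ] el [0.23 0.05 0.76] w [0.52 0.01 0.35]
bot [-0.26  0.46  0.22  2.08 -1.37  0.17  2.95] [ 0.0058 -0.0003  0.0122 -0.0029  0.0303  0.    ] el [0.23 0.05 0.76] w [0.52 0.01 0.35]
bot [-0.26  0.46  0.22  2.08 -1.37  0.17  2.95] [ 0.0058 -0.0003  0.0122 -0.0029  0.0303  0.    ] el [0.23 0.05 0.76] w [0.52 0.01 0.35]
bot [ 0.78  0.95 -1.26  2.17  1.98  0.78  0.  ] [ 0. -0.  0. -0.  0. -0.] el [ 0.29 -0.33  0.59] w [0.48 0.05 0.32]
botout [-0.59  0.19  0.54  2.38 -1.37  0.17  2.95] [ 0.003  -0.0004  0.0189 -0.0019  0.0335  0.    ] el [0.08 0.05 0.81] w [0.36 0.01 0.39]
botout [-0.59  0.19  0.54  2.38 -1.37  0.17  2.95] [ 0.003  -0.0004  0.0189 -0.0019  0.0335 -0.    ] el [0.08 0.05 0.81] w [0.36 0.01 0.39]
botout [-0.59  0.19  0.54  2.38
[... 971 characters left out ...]
8  2.24  0.22  0.29  2.33] [ 0. -0. -0. -0.  0.  0.] el [-0.12 -0.3   0.7 ] w [ 0.26 -0.35  0.39]
pan [ 1.92  0.71 -1.35  2.24  0.48  0.31  2.07] [ 0. -0. -0.  0.  0.  0.] el [-0.14 -0.32  0.68] w [ 0.26 -0.34  0.39]
panup [ 1.94  0.32 -1.2   2.18 -0.54  0.52  2.96] [ 0. -0. -0. -0.  0.  0.] el [-0.07 -0.15  0.79] w [ 0.25 -0.35  0.47]
panup [ 1.94  0.32 -1.2   2.18 -0.54  0.52  2.96] [ 0. -0. -0. -0.  0.  0.] el [-0.07 -0.15  0.79] w [ 0.25 -0.35  0.47]
panup [ 1.94  0.32 -1.2   2.18 -0.54  0.52  2.96] [ 0. -0. -0. -0.  0.  0.] el [-0.07 -0.15  0.79] w [ 0.25 -0.35  0.47]
panup [ 2.05  0.47 -1.41  2.18 -0.16  0.47  2.6 ] [ 0. -0. -0. -0.  0.  0.] el [-0.13 -0.21  0.76] w [ 0.26 -0.35  0.47]
```

Run:
```python
from plan import *
plan([(.62,-.03,.80,-8),(.47,.0,.45,-8)])
for c in ("top","scene"):
    p=bot.read_camera(c)
    for n in ("bottle","jar"): print(c,n,[(np.round(d["xyz"],4),round(d["confidence"],2)) for d in bot.landmark_of(p,n)[:2]])
```

```text
at [ 0.6898 -0.053   0.9168] toolx [-0.786  0.025 -0.617] tooly [-0.034  0.996  0.084] toolz [ 0.617  0.087 -0.782] q [-0.14  0.52  1.45  0.24 -1.37  1.92  1.69]
0.043 0.005 0.017 -3; 0.085 0.01 0.034 -5; 0.128 0.015 0.05 -8; 0.169 0.016 0.073 -8; 0.211 0.017 0.096 -8
0.042 0.006 0.023 0; 0.083 0.013 0.046 0; 0.124 0.019 0.069 0; 0.166 0.026 0.092 0; 0.207 0.032 0.115 0
0.041 0.007 0.023 0
top bottle [(array([0.653 , 0.0499, 0.0138]), 0.63)]
top jar [(array([ 0.6542, -0.0393,  0.0146]), 0.5)]
scene bottle [(array([0.6519, 0.0539, 0.0153]), 0.68)]
scene jar [(array([ 0.6572, -0.0427,  0.0126]), 0.55)]
```

Call:
{"api": "send_rows", "payload": {"deltas": "0.043 0.005 0.017 -3; 0.085 0.01 0.034 -5; 0.128 0.015 0.05 -8; 0.17 0.016 0.073 -8; 0.21 0.017 0.096 -8"}}

```text
t: 15.9
eef_pos: [0.6339, -0.0371, 0.8637]
tool_rot: [0.337, -0.051, 0.94, 0.028]
contact_force: [-1.8, -0.5, 2.3]
gripper_width: 0.593
grasp_force: 0.0
```

Call:
{"api": "send_rows", "payload": {"deltas": "0.042 0.006 0.023 0; 0.083 0.013 0.046 0; 0.124 0.019 0.069 0; 0.166 0.026 0.092 0; 0.207 0.032 0.115 0"}}

```text
t: 16.4
eef_pos: [0.5704, -0.0241, 0.7104]
tool_rot: [0.341, -0.052, 0.938, 0.03]
contact_force: [1.5, -1.1, -0.6]
gripper_width: 0.602
grasp_force: 0.0
```

Run:
```python
from plan import *
plan([(.46,0.01,.4,0)])
```

```text
at [ 0.5704 -0.0241  0.7104] toolx [-0.761 -0.078 -0.644] tooly [-0.118  0.993  0.02 ] toolz [ 0.637  0.091 -0.765] q [-1.02 -0.33  0.65  1.48  0.34  1.23  1.36]
0.04 0.006 0.024 0; 0.08 0.012 0.049 0; 0.12 0.017 0.073 0; 0.161 0.023 0.097 0; 0.201 0.029 0.122 0
0.04 0.006 0.024 0; 0.08 0.012 0.048 0
```

Call:
{"api": "send_rows", "payload": {"deltas": "0.04 0.006 0.024 0; 0.08 0.012 0.049 0; 0.12 0.017 0.073 0; 0.16 0.023 0.097 0; 0.2 0.029 0.122 0"}}

```text
t: 16.9
eef_pos: [0.5033, -0.0049, 0.5207]
tool_rot: [0.338, -0.05, 0.939, 0.029]
contact_force: [-0.5, 1.0, 0.5]
gripper_width: 0.597
grasp_force: 0.0
```

Call:
{"api": "send_rows", "payload": {"deltas": "0.04 0.006 0.024 0; 0.08 0.012 0.048 0; 0.08 0.012 0.048 0; 0.08 0.012 0.048 0"}}

```text
t: 17.3
eef_pos: [0.4736, 0.003, 0.4263]
tool_rot: [0.332, -0.049, 0.942, 0.029]
contact_force: [0.4, -0.7, 0.2]
gripper_width: 0.6
grasp_force: 0.0
```

Run:
```python
from plan import *
plan([(.46,0.01,.3,0)])
from fk2 import *; import fk2
o=bot.get_obs()
fk.D+=[(np.array([-1.02,-.33,.65,1.48,.34,1.23,1.36]),[.5704,-.0241,.7104],[.341,-.052,.938,.030]),(np.array([-.15,.8,1.45,.24,-1.37,1.92,1.68]),[.8392,-.0186,.7],[.189,-.004,.981,.030]),(np.array([-1.12,.43,1.13,1.81,-.44,1.19,1.74]),[.5532,.1003,.287],[-.007,-.004,1,.008]),(np.array([-.14,.52,1.45,.24,-1.37,1.92,1.69]),[.6898,-.053,.9168],[.327,-.002,.944,.046]),(o["q"],o["eef_pos"],o["tool_rot"])]
b=least_squares(fk.res,[-.09,.36,.4636,.444,.34,.016,-.0475,1.481],args=(S,))
print(b.cost,np.round(b.x,4).tolist());print(np.round(b.fun[:-2].reshape(-1,6),3)); json.dump(b.x.tolist(),open("P.json","w"))
```

```text
at [0.4736 0.003  0.4263] toolx [-0.775 -0.073 -0.628] tooly [-0.111  0.994  0.021] toolz [ 0.622  0.086 -0.778] q [ 0.26 -0.34 -0.28  2.17 -0.26  0.63  1.8 ]
0.03 0.002 0.03 0; 0.06 0.004 0.06 0; 0.089 0.006 0.09 0
0.0024075855548879384 [-0.0601, 0.2926, 0.5215, 0.4882, 0.2944, -0.0038, -0.0032, 1.5189]
[[-0.021  0.006  0.003 -0.    -0.     0.002]
 [ 0.011 -0.002 -0.001 -0.    -0.     0.002]
 [ 0.01  -0.013 -0.01  -0.    -0.     0.002]
 [-0.035  0.019  0.016  0.013 -0.001 -0.003]
 [ 0.007 -0.015  0.002  0.005 -0.     0.001]
 [-0.012  0.004 -0.007 -0.001 -0.    -0.   ]
 [ 0.01  -0.001  0.001  0.008  0.002 -0.003]
 [ 0.015  0.028 -0.004  0.011 -0.    -0.002]]
```

Run:
```python
from plan import *
plan([(.45,0.02,.34,1),(.53,.036,.262,1)])
```

```text
at [0.4736 0.003  0.4263] toolx [-0.775 -0.073 -0.628] tooly [-0.111  0.994  0.021] toolz [ 0.622  0.086 -0.778] q [ 0.26 -0.34 -0.28  2.17 -0.26  0.63  1.8 ]
0.036 0.009 0.027 0; 0.071 0.018 0.054 1; 0.067 0.019 0.091 1; 0.062 0.021 0.128 1; 0.057 0.023 0.166 1
```

Call:
{"api": "send_rows", "payload": {"deltas": "0.036 0.009 0.027 -1; 0.07 0.018 0.054 -2; 0.067 0.019 0.091 -2; 0.062 0.021 0.128 -2; 0.057 0.023 0.166 -2", "claw": 0.85}}

```text
t: 17.8
eef_pos: [0.531, 0.0367, 0.2795]
tool_rot: [0.337, -0.067, 0.939, 0.022]
contact_force: [0.2, -0.6, -0.2]
gripper_width: 0.848
grasp_force: 0.0
```

Run:
```python
from plan import *
plan([(.53,.036,.262,0)])
```

```text
at [0.531  0.0367 0.2795] toolx [-0.764 -0.111 -0.636] tooly [-0.14   0.99  -0.005] toolz [ 0.63   0.086 -0.772] q [ 0.36 -0.04 -0.55  2.31  0.08  0.19  1.44]
0.012 0 0.013 0
```

Run:
```python
from plan import *
plan([(.660-.045*.63-.06*.63,.054-.009,.0915+.105*.772,0),(.66,.054,.0915,0)],step=.03)
```

```text
at [0.531  0.0367 0.2795] toolx [-0.764 -0.111 -0.636] tooly [-0.14   0.99  -0.005] toolz [ 0.63   0.086 -0.772] q [ 0.36 -0.04 -0.55  2.31  0.08  0.19  1.44]
0.004 0 0.025 0; 0.008 0 0.049 0; 0.011 0 0.074 0; 0.015 0 0.098 0; 0.019 0 0.123 0
0 0 0.026 0; 0 0 0.052 0; 0 0 0.079 0; 0 0 0.105 0
```

Call:
{"api": "send_rows", "payload": {"deltas": "0.004 0 0.025 0; 0.008 0 0.05 0; 0.011 0 0.075 0; 0.015 0 0.1 0; 0.019 0 0.123 0"}}

```text
t: 18.3
eef_pos: [0.5579, 0.0261, 0.2268]
tool_rot: [0.329, -0.062, 0.942, 0.004]
contact_force: [0.3, -0.9, -0.3]
gripper_width: 0.849
grasp_force: 0.0
```

Run:
```python
from plan import *
plan([(.66,.054,.0915,0)],step=.03)
p=bot.read_camera("top")
import cv2; cv2.imwrite("pics/t2.png",cv2.resize(p["img"][100:320,160:460,::-1],None,fx=2.5,fy=2.5))
```

```text
at [0.5579 0.0261 0.2268] toolx [-0.776 -0.114 -0.62 ] tooly [-0.12   0.992 -0.033] toolz [ 0.619  0.048 -0.784] q [ 0.52  0.13 -0.76  2.3   1.14  0.18  0.43]
0 0.003 0.028 0; 0 0.007 0.057 0; 0.001 0.01 0.085 0; 0.001 0.013 0.114 0; 0.001 0.017 0.142 0
0 0.003 0.029 0
```

View pics/t2.png

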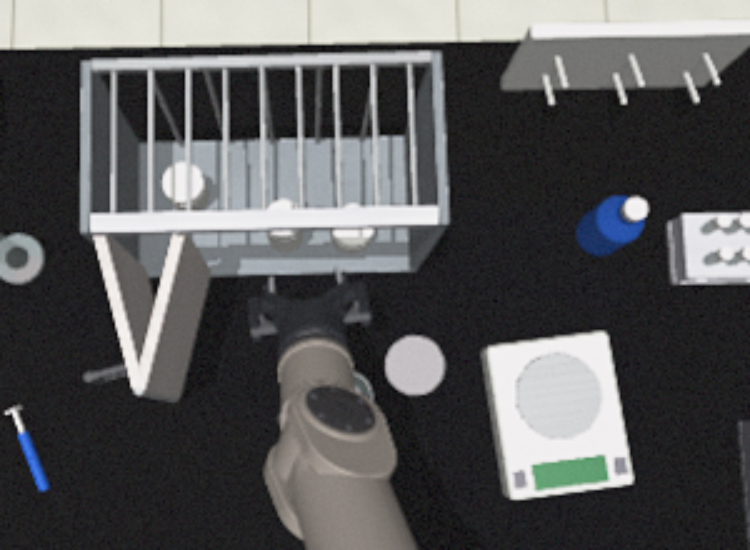

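The gripper is in front of the opening, with its fingers at px (272,283) and (340,280), lined up near the bottle at (283,225). The jar is at (352,230). The wrist is turning on joint 5, so I'm going in slowly.

Run:
```python
from plan import *
plan([(.598,.0487,.170,3)],step=.02)
```

```text
at [0.5581 0.0258 0.2254] toolx [-0.777 -0.114 -0.619] tooly [-0.12   0.992 -0.033] toolz [ 0.618  0.048 -0.784] q [ 0.52  0.14 -0.76  2.3   1.15  0.18  0.42]
0 0.005 0.017 1; 0 0.01 0.035 2; 0 0.015 0.052 2; 0.001 0.02 0.069 3
```

Call:
{"api": "send_rows", "payload": {"deltas": "0 0.005 0.017 1; 0 0.01 0.035 2; 0 0.015 0.052 3; 0 0.02 0.069 3; 0 0.02 0.069 3"}}

```text
t: 18.85
eef_pos: [0.5968, 0.0506, 0.17]
tool_rot: [0.327, -0.038, 0.944, 0.013]
contact_force: [-0.0, -0.5, 0.5]
gripper_width: 0.85
grasp_force: 0.0
```

Run:
```python
from plan import *
plan([(.660,.0535,.0914,0)],step=.02)
```

```text
at [0.5968 0.0506 0.17  ] toolx [-0.784 -0.063 -0.618] tooly [-0.081  0.997  0.   ] toolz [ 0.616  0.05  -0.786] q [ 0.37  0.32 -0.69  2.26  1.75  0.29 -0.23]
0 0 0.017 0; 0 -0.001 0.034 0; -0.001 -0.001 0.05 0; -0.001 -0.001 0.067 0; -0.001 -0.002 0.084 0
0 0 0.017 0
```

Call:
{"api": "send_rows", "payload": {"deltas": "0 0 0.017 0; 0 0 0.034 0; 0 -0.001 0.05 0; 0 -0.001 0.067 0; -0.001 -0.001 0.085 0"}}

```text
t: 19.35
eef_pos: [0.6495, 0.0516, 0.1048]
tool_rot: [0.327, -0.038, 0.944, 0.012]
contact_force: [-0.0, -0.3, -0.1]
gripper_width: 0.847
grasp_force: 0.0
```

Call:
{"api": "send_rows", "payload": {"deltas": "0 0 0.016 0; 0 0 0.016 0"}}

```text
t: 19.55
eef_pos: [0.6591, 0.0523, 0.091]
tool_rot: [0.326, -0.037, 0.944, 0.012]
contact_force: [0.2, -0.3, 0.0]
gripper_width: 0.852
grasp_force: 0.0
```

Run:
```python
from plan import *
plan([(.660,.0535,.0914,0)],step=.02)
p=bot.read_camera("scene")
print([(np.round(d["xyz"],4),round(d["confidence"],2)) for d in bot.landmark_of(p,"bottle")[:2]])
import cv2; cv2.imwrite("pics/s2.png",cv2.resize(p["img"][130:330,160:420,::-1],None,fx=3,fy=3))
```

```text
at [0.6591 0.0523 0.091 ] toolx [-0.784 -0.062 -0.617] tooly [-0.078  0.997 -0.001] toolz [ 0.615  0.047 -0.787] q [ 0.37  0.59 -0.72  2.16  2.03  0.45 -0.39]
-0.001 0.001 0 0
[(array([0.6542, 0.0567, 0.0149]), 0.84)]
```

View pics/s2.png

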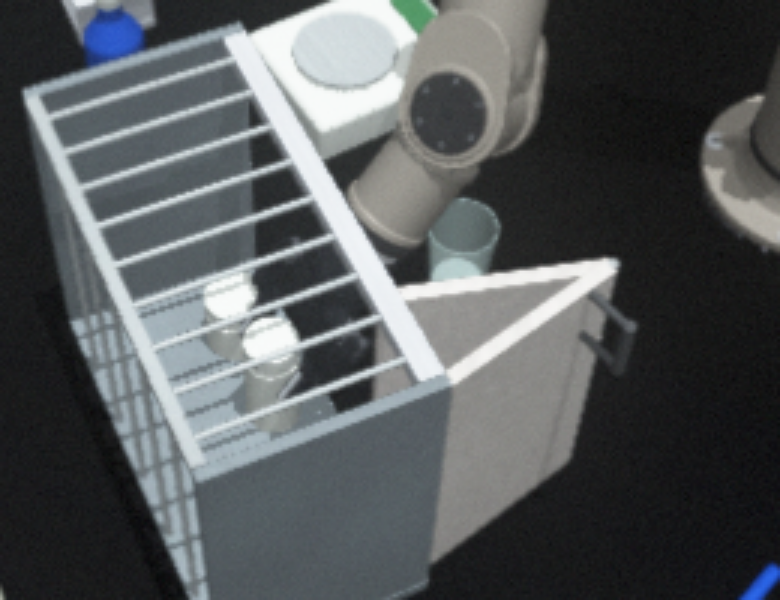

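The left finger shows beside the bottle at px (290,385). The bottle's cap is at (270,340), the jar stands clear at (230,300), and there is no contact. Closing now.

Call:
{"api": "send_rows", "payload": {"deltas": "0 0 0 0; 0 0 0 0; 0 0 0 0; 0 0 0 0; 0 0 0 0", "claw": 0, "force": 30}}

```text
t: 20.15
eef_pos: [0.6584, 0.0533, 0.0927]
tool_rot: [0.328, -0.038, 0.944, 0.013]
contact_force: [-2.0, -0.5, 6.6]
gripper_width: 0.594
grasp_force: 32.7
```

Call:
{"api": "send_rows", "payload": {"deltas": "0 0 0 0; 0 0 0 0"}}

```text
t: 20.35
eef_pos: [0.6584, 0.0533, 0.0927]
tool_rot: [0.328, -0.038, 0.944, 0.013]
contact_force: [-3.3, 0.0, 7.8]
gripper_width: 0.595
grasp_force: 32.7
```

Run:
```python
from plan import *
x,y,z=bot.get_obs()["eef_pos"]
plan([(x,y,z+.02,0),(x-.17,y-.015,z+.025,0)],step=.025)
```

```text
at [0.6584 0.0533 0.0927] toolx [-0.783 -0.063 -0.619] tooly [-0.08   0.997 -0.001] toolz [ 0.617  0.049 -0.785] q [ 0.38  0.59 -0.72  2.17  2.03  0.45 -0.4 ]
-0.012 0 -0.016 0; 0.006 0 -0.031 0; 0.025 0 -0.047 0; 0.044 -0.001 -0.063 0; 0.062 -0.001 -0.078 0
0.019 0 -0.016 0; 0.038 0 -0.032 0; 0.057 0 -0.047 0
```

Call:
{"api": "send_rows", "payload": {"deltas": "-0.006 0 -0.008 0; -0.012 0 -0.016 0; 0.006 0 -0.031 0; 0.025 0 -0.047 0; 0.044 0 -0.063 0"}}

```text
t: 20.85
eef_pos: [0.5831, 0.047, 0.1135]
tool_rot: [0.326, -0.038, 0.944, 0.013]
contact_force: [0.1, -0.3, -2.1]
gripper_width: 0.598
grasp_force: 31.9
```

Run:
```python
from plan import *
plan([])
from fk2 import *; import fk2
o=bot.get_obs()
A=np.array
fk.D=fk.D[:3]+[(A(a),b,c) for a,b,c in [([-1.02,-.33,.65,1.48,.34,1.23,1.36],[.5704,-.0241,.7104],[.341,-.052,.938,.030]),([-.15,.8,1.45,.24,-1.37,1.92,1.68],[.8392,-.0186,.7],[.189,-.004,.981,.030]),([-1.12,.43,1.13,1.81,-.44,1.19,1.74],[.5532,.1003,.287],[-.007,-.004,1,.008]),([-.14,.52,1.45,.24,-1.37,1.92,1.69],[.6898,-.053,.9168],[.327,-.002,.944,.046]),([.26,-.34,-.28,2.17,-.26,.63,1.8],[.4736,.003,.4263],[.332,-.049,.942,.029]),([.38,.59,-.72,2.17,2.03,.45,-.4],[.6584,.0533,.0927],[.328,-.038,.944,.013]),([.37,.32,-.69,2.26,1.75,.29,-.23],[.5968,.0506,.17],[.327,-.038,.944,.013]),(o["q"],o["eef_pos"],o["tool_rot"])]]
of=fk.fk
# generic: each link offset free (x,y,z) after joints 2,4,6 ; base offset
def g(q,p,s,full=False):
    ry=lambda a:R.from_euler('y',a); rz=lambda a:R.from_euler('z',a)
    T=rz(p[0]-q[0]); x=A([p[3],p[4],p[5]])*0+T.apply([0,p[4],p[5]]); T=T*ry(q[1]+p[1])*rz(-q[2]); el=x+T.apply(p[6:9])
    T=T*ry(q[3]+p[2])*rz(-q[4]); w=el+T.apply(p[9:12]); T=T*ry(q[5]+p[3]); T=T*rz(-q[6]+p[15]); t=w+T.apply(p[12:15])
    return (t,T,el,w) if full else (t,T)
def res(p):
    r=[]
    for q,x,c in fk.D:
        t,T=g(q,p,S); G=R.from_quat([c[1],c[2],c[3],c[0]]); r+=list(t-x)+list((G.inv()*T).as_rotvec()*.3)
    return np.r_[r,p*0.003*A([0,1,1,1,1,0,1,1,0,1,1,0,1,1,0,0])]
b=least_squares(res,[-.06,0,0,0,0,.3,0,0,.5,0,0,.48,0,0,.3,1.52])
print(np.round(b.x,3).tolist()); print(np.round(b.fun[:-16].reshape(-1,6),3))
```

```text
at [0.5831 0.047  0.1135] toolx [-0.784 -0.063 -0.617] tooly [-0.079  0.997 -0.   ] toolz [ 0.615  0.049 -0.787] q [ 0.45  0.47 -0.8   2.32  2.07  0.45 -0.5 ]
[0.001, -0.002, 0.002, -0.0, -0.03, 0.285, 0.001, -0.03, 0.541, 0.002, -0.001, 0.474, -0.0, -0.001, 0.315, 1.573]
[[-0.002 -0.    -0.001 -0.     0.     0.   ]
 [ 0.001 -0.     0.    -0.     0.     0.001]
 [ 0.001 -0.001 -0.001 -0.     0.     0.001]
 [ 0.    -0.002  0.001  0.001 -0.001 -0.   ]
 [-0.001 -0.002  0.003 -0.002 -0.     0.   ]
 [ 0.     0.003  0.001 -0.002  0.    -0.002]
 [ 0.002  0.003 -0.002 -0.003  0.002 -0.001]
 [-0.001 -0.001 -0.001  0.001 -0.001 -0.002]
 [-0.003 -0.003 -0.003  0.001  0.002  0.003]
 [ 0.002  0.002  0.002 -0.002 -0.001  0.001]
 [ 0.     0.001  0.     0.    -0.     0.   ]]
```

```bash
cat > sim.py <<'E'
import numpy as np
from scipy.spatial.transform import Rotation as R
from scipy.optimize import least_squares
from station import bot
p=np.array([0.001,-0.002,0.002,0,-0.03,0.285,0.001,-0.03,0.541,0.002,-0.001,0.474,0,-0.001,0.315,1.573])
lo=np.array([-2.96,-.34,-1.41,.24,-1.37,.17,-2.96]); hi=np.array([2.96,2.1,1.46,2.44,4.51,1.92,2.96])
def g(q):
    ry=lambda a:R.from_euler('y',a); rz=lambda a:R.from_euler('z',a)
    T=rz(p[0]-q[0]); x=T.apply([0,p[4],p[5]]); T=T*ry(q[1]+p[1])*rz(-q[2]); el=x+T.apply(p[6:9])
    T=T*ry(q[3]+p[2])*rz(-q[4]); w=el+T.apply(p[9:12]); T=T*ry(q[5])*rz(-q[6]+p[15]); return w+T.apply(p[12:15]),T,el,w
def follow(way,step=.02,show=4,q=None):
    q=bot.get_obs()["q"] if q is None else q; c,T,_,_=g(q); n=0
    for x in way:
        x=np.array(x); k=int(np.ceil(np.linalg.norm(x-c)/step)); P=[c+(x-c)*j/k for j in range(1,k+1)]; c=x
        for t in P:
            f=lambda v:np.r_[g(v)[0]-t,(T.inv()*g(v)[1]).as_rotvec()*.3,(v-q)*3e-4]
            o=least_squares(f,np.clip(q,lo+1e-4,hi-1e-4),bounds=(lo,hi)); dq=abs(o.x-q).max(); q=o.x; n+=1
            e=f(q)
            if n%show==0 or abs(e[:6]).max()>.002: r=g(q); print(np.round(t,3),np.round(q,2),"err mm",round(1e3*np.linalg.norm(e[:3]),1),"deg",round(np.degrees(np.linalg.norm(e[3:6])/.3),1),"dq",round(dq,2),"el",np.round(r[2],2),"w",np.round(r[3],2))
    return q
E
python3 - <<'E'
from sim import *
print("A");follow([(.55,.045,.13),(.53,-.05,.22),(.45,-.25,.24),(.422,-.312,.23),(.422,-.312,.153)])
print("B");follow([(.55,.045,.13),(.54,-.0,.27),(.53,-.25,.27),(.422,-.312,.23),(.422,-.312,.153)])
E
```

```text
A
[0.544 0.018 0.156] [ 0.53  0.29 -0.78  2.38  2.03  0.28 -0.46] err mm 0.0 deg 0.0 dq 0.07 el [ 0.12 -0.13  0.8 ] w [0.35 0.   0.4 ]
[ 0.533 -0.036  0.207] [ 1.06  0.23 -1.16  2.34  1.35  0.17  0.34] err mm 0.0 deg 0.0 dq 0.3 el [ 0.04 -0.15  0.81] w [ 0.34 -0.05  0.46]
[ 0.508 -0.105  0.225] [ 1.5   0.26 -1.41  2.31  0.61  0.17  1.26] err mm 1.9 deg 0.6 dq 0.3 el [-0.02 -0.17  0.8 ] w [ 0.32 -0.12  0.48]
[ 0.501 -0.123  0.227] [ 1.57  0.25 -1.41  2.31  0.27  0.17  1.65] err mm 1.5 deg 0.7 dq 0.39 el [-0.03 -0.16  0.8 ] w [ 0.31 -0.14  0.48]
[ 0.479 -0.177  0.233] [ 1.75  0.25 -1.41  2.3  -0.25  0.21  2.29] err mm 0.0 deg 0.0 dq 0.14 el [-0.06 -0.15  0.8 ] w [ 0.29 -0.19  0.48]
[ 0.45 -0.25  0.24] [ 1.92  0.32 -1.41  2.24 -0.28  0.32  2.5 ] err mm 0.0 deg 0.0 dq 0.04 el [-0.1  -0.18  0.79] w [ 0.26 -0.26  0.49]
[ 0.422 -0.312  0.23 ] [ 1.97  0.41 -1.34  2.19 -0.21  0.37  2.58] err mm 0.0 deg 0.0 dq 0.02 el [-0.13 -0.21  0.77] w [ 0.23 -0.33  0.48]
[ 0.422 -0.312  0.153] [ 1.77  0.52 -1.14  2.26 -0.13  0.19  2.58] err mm 0.0 deg 0.0 dq 0.05 el [-0.1  -0.28  0.74] w [ 0.23 -0.33  0.4
[... 406 characters left out ...]
 0.52]
[ 0.535 -0.115  0.27 ] [ 1.55  0.19 -1.41  2.21  0.05  0.25  1.82] err mm 0.0 deg 0.0 dq 0.04 el [-0.03 -0.13  0.81] w [ 0.34 -0.13  0.52]
[ 0.532 -0.192  0.27 ] [ 1.64  0.31 -1.38  2.16  0.11  0.31  1.92] err mm 0.0 deg 0.0 dq 0.03 el [-0.05 -0.19  0.79] w [ 0.34 -0.21  0.52]
[ 0.515 -0.259  0.264] [ 1.74  0.41 -1.38  2.11  0.15  0.36  2.03] err mm 0.0 deg 0.0 dq 0.06 el [-0.07 -0.23  0.77] w [ 0.32 -0.27  0.51]
[ 0.453 -0.294  0.241] [ 1.92  0.43 -1.4   2.17 -0.    0.36  2.31] err mm 0.0 deg 0.0 dq 0.1 el [-0.12 -0.23  0.76] w [ 0.26 -0.31  0.49]
[ 0.422 -0.312  0.192] [ 1.9   0.51 -1.3   2.23  0.03  0.28  2.39] err mm 0.0 deg 0.0 dq 0.06 el [-0.13 -0.26  0.74] w [ 0.23 -0.33  0.44]
```

Run:
```python
from plan import *
plan([(.55,.045,.13,0),(.544,.02,.21,0),(.54,0,.27,0)],step=.014)
```

```text
at [0.5831 0.047  0.1135] toolx [-0.784 -0.063 -0.617] tooly [-0.079  0.997 -0.   ] toolz [ 0.615  0.049 -0.787] q [ 0.45  0.47 -0.8   2.32  2.07  0.45 -0.5 ]
0.005 0 -0.011 0; 0.011 0 -0.022 0; 0.016 0.001 -0.033 0; 0.01 -0.003 -0.043 0; 0.004 -0.006 -0.053 0
-0.007 -0.004 -0.009 0; -0.013 -0.007 -0.019 0; -0.019 -0.011 -0.029 0; -0.025 -0.014 -0.039 0; -0.031 -0.018 -0.048 0
-0.007 -0.004 -0.01 0; -0.013 -0.008 -0.021 0; -0.02 -0.012 -0.031 0; -0.026 -0.016 -0.041 0; -0.033 -0.02 -0.051 0
```

Call:
{"api": "send_rows", "payload": {"deltas": "0.005 0 -0.011 0; 0.011 0 -0.022 0; 0.016 0.001 -0.033 0; 0.01 -0.003 -0.043 0; 0.004 -0.006 -0.053 0"}}

```text
t: 21.35
eef_pos: [0.5492, 0.0386, 0.1539]
tool_rot: [0.327, -0.038, 0.944, 0.013]
contact_force: [1.6, 0.0, -2.2]
gripper_width: 0.597
grasp_force: 31.9
```

Call:
{"api": "send_rows", "payload": {"deltas": "-0.007 -0.004 -0.009 0; -0.013 -0.007 -0.019 0; -0.019 -0.011 -0.029 0; -0.025 -0.014 -0.039 0; -0.031 -0.018 -0.048 0"}}

```text
t: 21.85
eef_pos: [0.5459, 0.0209, 0.2116]
tool_rot: [0.328, -0.039, 0.944, 0.013]
contact_force: [0.2, -0.4, -2.1]
gripper_width: 0.591
grasp_force: 31.9
```

Call:
{"api": "send_rows", "payload": {"deltas": "-0.007 -0.004 -0.01 0; -0.013 -0.008 -0.021 0; -0.02 -0.012 -0.031 0; -0.026 -0.016 -0.041 0; -0.033 -0.02 -0.051 0"}}

```text
t: 22.35
eef_pos: [0.5415, 0.0002, 0.2712]
tool_rot: [0.327, -0.038, 0.944, 0.012]
contact_force: [-0.1, -0.1, -1.5]
gripper_width: 0.592
grasp_force: 31.9
```

Run:
```python
from plan import *
plan([(.53,-.25,.27,0),(.422,-.312,.23,0)],step=.03)
from sim import *
follow([(.53,-.25,.27),(.422,-.312,.23),(.422,-.312,.153)])
```

```text
at [5.415e-01 2.000e-04 2.712e-01] toolx [-0.784 -0.064 -0.618] tooly [-0.08   0.997 -0.002] toolz [ 0.616  0.048 -0.786] q [ 1.25  0.08 -1.37  2.25  0.4   0.22  1.2 ]
0.003 -0.028 -0.002 0; 0.006 -0.055 -0.004 0; 0.009 -0.083 -0.006 0; 0.012 -0.11 -0.008 0; 0.014 -0.138 -0.01 0
0.003 -0.028 -0.002 0; 0.006 -0.055 -0.004 0; 0.009 -0.083 -0.006 0; 0.012 -0.11 -0.008 0; 0.035 -0.121 -0.016 0
0.022 -0.011 -0.008 0; 0.045 -0.021 -0.015 0; 0.068 -0.032 -0.023 0; 0.09 -0.042 -0.03 0
[ 0.537 -0.077  0.269] [ 1.48  0.14 -1.41  2.24  0.08  0.23  1.69] err mm 0.0 deg 0.0 dq 0.09 el [-0.02 -0.11  0.82] w [ 0.34 -0.09  0.52]
[ 0.534 -0.154  0.269] [ 1.6   0.25 -1.4   2.19  0.09  0.27  1.86] err mm 0.0 deg 0.0 dq 0.03 el [-0.04 -0.16  0.8 ] w [ 0.34 -0.17  0.52]
[ 0.531 -0.231  0.27 ] [ 1.67  0.36 -1.36  2.12  0.15  0.34  1.96] err mm 0.0 deg 0.0 dq 0.03 el [-0.06 -0.21  0.78] w [ 0.34 -0.24  0.52]
[ 0.484 -0.277  0.253] [ 1.84  0.42 -1.4   2.15  0.08  0.36  2.16] err mm 0.0 deg 0.0 dq 0.11 el [-0.1  -0.23  0.77] w [ 0.29 -0.29  0.5 ]
[ 0.422 -0.312  0.23 ] [ 2.01  0.47 -1.41  2.19 -0.01  0.37  2.4 ] err mm 0.0 deg 0.0 dq 0.06 el [-0.14 -0.23  0.76] w [ 0.23 -0.33  0.48]
[ 0.422 -0.312  0.153] [ 1.8   0.55 -1.19  2.26  0.06  0.19  2.39] err mm 0.0 deg 0.0 dq 0.06 el [-0.11 -0.29  0.73] w [ 0.23 -0.33  0.4 ]
```

Orientation is holding. I'll carry the bottle across to above the pan.

Call:
{"api": "send_rows", "payload": {"deltas": "0.003 -0.028 -0.002 0; 0.006 -0.055 -0.004 0; 0.009 -0.083 -0.006 0; 0.012 -0.11 -0.008 0; 0.014 -0.138 -0.01 0"}}

```text
t: 22.85
eef_pos: [0.5352, -0.1404, 0.27]
tool_rot: [0.326, -0.038, 0.944, 0.012]
contact_force: [0.5, 0.6, -1.9]
gripper_width: 0.6
grasp_force: 31.9
```

Call:
{"api": "send_rows", "payload": {"deltas": "0.003 -0.028 -0.002 0; 0.006 -0.055 -0.004 0; 0.009 -0.083 -0.006 0; 0.012 -0.11 -0.008 0; 0.035 -0.121 -0.016 0"}}

```text
t: 23.35
eef_pos: [0.51, -0.266, 0.2633]
tool_rot: [0.329, -0.037, 0.944, 0.011]
contact_force: [0.7, -0.1, -1.2]
gripper_width: 0.594
grasp_force: 32.0
```

Call:
{"api": "send_rows", "payload": {"deltas": "0.022 -0.011 -0.008 0; 0.045 -0.021 -0.015 0; 0.068 -0.032 -0.023 0; 0.09 -0.042 -0.03 0; 0.09 -0.042 -0.03 0"}}

```text
t: 23.85
eef_pos: [0.4191, -0.314, 0.2272]
tool_rot: [0.325, -0.035, 0.945, 0.013]
contact_force: [0.2, 0.1, -1.5]
gripper_width: 0.593
grasp_force: 32.0
```

Run:
```python
from plan import *
plan([(.422,-.312,.165,0)],step=.02)
import cv2
for c in ("top","scene"):
    p=bot.read_camera(c)
    for n in ("bottle","pan"): print(c,n,[(np.round(d["xyz"],4),round(d["confidence"],2)) for d in bot.landmark_of(p,n)[:2]])
    if c=="scene": cv2.imwrite("pics/s3.png",cv2.resize(p["img"][60:260,160:420,::-1],None,fx=3,fy=3))
```

```text
at [ 0.4191 -0.314   0.2272] toolx [-0.786 -0.058 -0.616] tooly [-0.074  0.997  0.001] toolz [ 0.614  0.046 -0.788] q [ 2.    0.46 -1.39  2.2  -0.03  0.36  2.42]
0.009 0 0.013 0; 0.018 0.001 0.025 0; 0.027 0.001 0.038 0; 0.036 0.002 0.051 0
top bottle [(array([ 0.4156, -0.3151,  0.1506]), 0.63)]
top pan [(array([ 0.4232, -0.3136,  0.068 ]), 0.75), (array([0.6029, 0.2627, 0.2786]), 0.36)]
scene bottle [(array([0.4377, 0.2664, 0.2838]), 0.67), (array([ 0.4179, -0.3103,  0.1485]), 0.62)]
scene pan [(array([ 0.4151, -0.3096,  0.0764]), 0.8)]
```

View pics/s3.png

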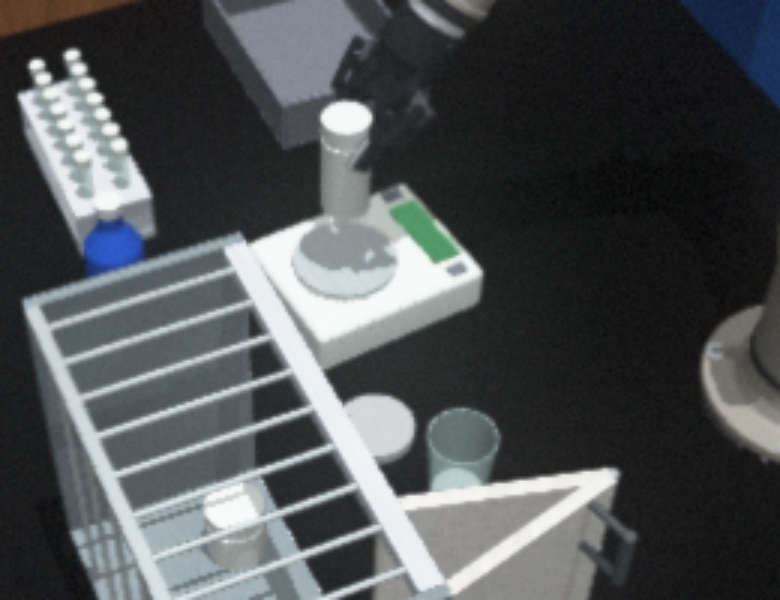

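The bottle hangs upright at px (345,160), right over the pan at (345,258). Lowering straight down 70 mm, then creeping.

Call:
{"api": "send_rows", "payload": {"deltas": "0.01 0 0.012 0; 0.019 0 0.025 0; 0.029 0.001 0.037 0; 0.037 0.001 0.047 0; 0.042 0.001 0.054 0"}}

```text
t: 24.65
eef_pos: [0.4228, -0.3101, 0.1598]
tool_rot: [0.326, -0.038, 0.944, 0.013]
contact_force: [0.7, -0.1, -0.9]
gripper_width: 0.597
grasp_force: 32.0
```

Call:
{"api": "send_rows", "payload": {"deltas": "0 0 0 0; 0.0012 0 0.0016 0; 0.0025 0 0.0032 0; 0.0025 0 0.0032 0"}}

```text
t: 25.05
eef_pos: [0.4224, -0.3109, 0.1564]
tool_rot: [0.327, -0.038, 0.944, 0.013]
contact_force: [0.4, -0.4, -2.8]
gripper_width: 0.591
grasp_force: 31.9
```

Call:
{"api": "send_rows", "payload": {"deltas": "0.0012 0 0.0016 0; 0.0025 0 0.0032 0; 0.0025 0 0.0032 0"}}

```text
t: 25.35
eef_pos: [0.4221, -0.3107, 0.1519]
tool_rot: [0.326, -0.038, 0.944, 0.013]
contact_force: [-0.3, -0.1, -2.1]
gripper_width: 0.589
grasp_force: 31.9
```

Call:
{"api": "send_rows", "payload": {"deltas": "0.0006 0 0.0008 0; 0.0012 0 0.0016 0; 0.0012 0 0.0016 0"}}

```text
t: 25.65
eef_pos: [0.4223, -0.3107, 0.15]
tool_rot: [0.327, -0.038, 0.944, 0.013]
contact_force: [-0.3, 0.4, -2.3]
gripper_width: 0.597
grasp_force: 31.9
```

Call:
{"api": "send_rows", "payload": {"deltas": "0.0006 0 0.0008 0; 0.0006 0 0.0008 0"}}

```text
t: 25.85
eef_pos: [0.4231, -0.3107, 0.1497]
tool_rot: [0.327, -0.038, 0.944, 0.013]
contact_force: [0.8, 1.1, 1.5]
gripper_width: 0.593
grasp_force: 32.2
```

Call:
{"api": "send_rows", "payload": {"deltas": "0.0006 0 0.0008 0; 0.0006 0 0.0008 0"}}

```text
t: 26.05
eef_pos: [0.424, -0.3106, 0.1496]
tool_rot: [0.328, -0.038, 0.944, 0.012]
contact_force: [-6.1, 3.5, 15.1]
gripper_width: 0.591
grasp_force: 33.6
```

Call:
{"api": "send_rows", "payload": {"deltas": "0.0006 0 0.0008 0; 0.0006 0 0.0008 0"}}

```text
t: 26.25
eef_pos: [0.4249, -0.3105, 0.1495]
tool_rot: [0.329, -0.039, 0.944, 0.012]
contact_force: [-8.1, 5.3, 22.7]
gripper_width: 0.593
grasp_force: 34.7
```

Contact. I'll ease back 2 mm, open, and withdraw along the tool axis.

Call:
{"api": "send_rows", "payload": {"deltas": "-0.0012 0 -0.0015 0; -0.0012 0 -0.0015 0"}}

```text
t: 26.45
eef_pos: [0.4229, -0.3107, 0.1496]
tool_rot: [0.327, -0.038, 0.944, 0.013]
contact_force: [-1.7, 2.9, 6.7]
gripper_width: 0.594
grasp_force: 32.8
```

Call:
{"api": "send_rows", "payload": {"deltas": "0 0 0 0; 0 0 0 0; 0 0 0 0; 0 0 0 0; 0 0 0 0", "claw": 0.9}}

```text
t: 26.95
eef_pos: [0.4223, -0.3108, 0.149]
tool_rot: [0.326, -0.038, 0.944, 0.013]
contact_force: [-0.1, -0.5, -0.8]
gripper_width: 0.899
grasp_force: 0.0
```

Run:
```python
from sim import *
c,T,_,_=g(bot.get_obs()["q"]); t=T.apply([0,0,1])
follow([c-.1*t,c-.1*t+[0,0,.08]],show=2)
p=bot.read_camera("scene")
print([(np.round(d["xyz"],4),round(d["confidence"],2)) for d in bot.landmark_of(p,"bottle")[:3]])
```

```text
[ 0.397 -0.311  0.179] [ 1.98  0.55 -1.35  2.27  0.15  0.27  2.32] err mm 0.0 deg 0.0 dq 0.09 el [-0.16 -0.27  0.73] w [ 0.2  -0.33  0.43]
[ 0.372 -0.313  0.21 ] [ 2.13  0.46 -1.41  2.26 -0.17  0.37  2.63] err mm 0.0 deg 0.0 dq 0.25 el [-0.17 -0.21  0.76] w [ 0.18 -0.33  0.46]
[ 0.36  -0.314  0.242] [ 2.22  0.32 -1.41  2.24 -0.48  0.49  2.92] err mm 0.0 deg 0.0 dq 0.11 el [-0.15 -0.14  0.79] w [ 0.17 -0.33  0.49]
[ 0.36  -0.314  0.274] [ 2.26  0.23 -1.41  2.19 -0.56  0.61  2.96] err mm 4.8 deg 1.0 dq 0.06 el [-0.12 -0.09  0.81] w [ 0.17 -0.33  0.52]
[ 0.36  -0.314  0.29 ] [ 2.28  0.19 -1.41  2.16 -0.58  0.67  2.96] err mm 7.7 deg 1.6 dq 0.06 el [-0.11 -0.08  0.81] w [ 0.18 -0.34  0.54]
[ 0.36  -0.314  0.306] [ 2.3   0.16 -1.41  2.13 -0.6   0.73  2.96] err mm 10.4 deg 2.2 dq 0.06 el [-0.1  -0.06  0.81] w [ 0.18 -0.34  0.56]
[(array([ 0.4192, -0.3098,  0.0703]), 0.98), (array([0.6306, 0.4406, 0.0015]), 0.59)]
```

Bottle is on the pan at (0.419, −0.310). Backing out along the tool axis.

Call:
{"api": "send_rows", "payload": {"deltas": "0 0 -0.015 0; 0 0 -0.03 0; 0 0 -0.045 0; 0 0 -0.06 0; 0 0 -0.075 0"}}

```text
t: 27.55
eef_pos: [0.3758, -0.3143, 0.2083]
tool_rot: [0.327, -0.038, 0.944, 0.014]
contact_force: [-0.1, 0.3, -0.6]
gripper_width: 0.897
grasp_force: 0.0
```

Call:
{"api": "send_rows", "payload": {"deltas": "0 0 -0.015 0; 0 0 -0.025 0; 0 0 -0.025 0; 0 0 -0.025 0"}}

```text
t: 27.95
eef_pos: [0.3607, -0.3159, 0.2274]
tool_rot: [0.326, -0.037, 0.944, 0.012]
contact_force: [-0.7, 0.4, 0.1]
gripper_width: 0.904
grasp_force: 0.0
```

Run:
```python
from plan import *
import cv2
ims=[]
for c in ("top","scene"):
    p=bot.read_camera(c); ims.append(p["img"])
    for n in ("bottle","pan","free_edge"): print(c,n,[(np.round(d["xyz"],4),round(d["confidence"],2)) for d in bot.landmark_of(p,n)[:2]])
print(bot.get_obs()["contact_force"])
cv2.imwrite("pics/end.png",cv2.resize(ims[1][60:330,120:480,::-1],None,fx=2.2,fy=2.2))
```

```text
top bottle [(array([ 0.418 , -0.3108,  0.0744]), 0.64), (array([0.3485, 0.4109, 0.0021]), 0.2)]
top pan [(array([ 0.4197, -0.3138,  0.0701]), 0.96)]
top free_edge [(array([0.6083, 0.1637, 0.1654]), 0.62)]
scene bottle []
scene pan [(array([ 0.4152, -0.309 ,  0.0764]), 0.61)]
scene free_edge [(array([0.6066, 0.1675, 0.1678]), 0.7)]
[0.57150479 0.59316598 0.2960969 ]
```

View pics/end.png

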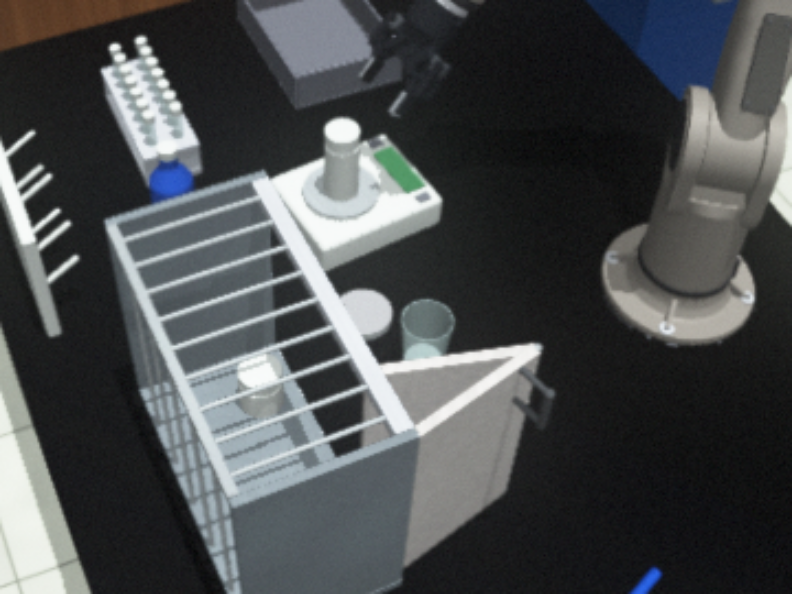

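The bottle stands upright on the pan at px (342,165), the door is folded, and the gripper is clear at (410,70). Handing in.

```bash
python3 -c "
from station import bot
print(bot.hand_in())"
```

```text
the job is handed in; nothing more can be done
None
```

I handed the job in at about 28 s: the bottle stands upright and released on the pan, about 3 mm from its centre by the last camera check, panel A is folded to about 1.3 rad, and nothing else looked disturbed; no verdict came back.

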